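Show where the balance tube goes

ROBOT

A 6-joint arm with a two-finger parallel gripper is mounted at the origin on the work surface. World frame = base frame: x ahead of the robot, y to its left, z up, the work surface at z = 0. Lengths are in m, angles in rad, forces in N, time in s.
With the tool pointing down it reaches from about 0.3 to 0.775 m from the base axis. Payload 14.6 kg.
Tool frame: the origin (TCP) lies on the mounting face of the last link; the fingertips stand 199 mm ahead of it and the grasp point (between the pads) lies 180 mm ahead of it; z points along the fingers, y is the direction in which the jaws open and shut (so a half turn about z gives the same grasp; the last joint's range is limited). The gripper opens to 94 mm and grips with 3 to 60 N. Pads are 16 mm wide; open, the fingers measure 119 mm over their backs; the gripper's body (75 mm by 177 mm) begins 78 mm behind the grasp point.
Start: joints at [1.254, 0.3, 1.521, -0, 1.321, -0.067], TCP at [0.136, 0.533, 0.405] pointing down, gripper open.
Joint ranges: [-3.03, 3.03], [-0.79, 2.21], [0.23, 2.52], [-1.04, 4.18], [0, 3.07], [-2.55, 2.55]. Speed limits (rad/s): [2.22, 2.22, 2.57, 3.14, 3.14, 3.14].

INTERFACE

Orientations are given as [roll, pitch, yaw] about the fixed x, y, z axes, in that order (R = Rz(yaw) Ry(pitch) Rx(roll)).
In Python, from station import sensors, vision, job gives the robot as it stands. The module is installed in compiled form; this text tells all that it offers.
- The arm moves only by the tool arm_command, never from a script. Its argument "plan" is one flat list of numbers, 5 for each row, row after row: the closure, from -1 (fully open) to 1 (shut), so that 0 is half open, then the shift along the world's x, y, z scaled (see below), then the turn about the world's z scaled (see below). A call has 1 to 20 rows; each row is the pose to reach, as a shift and turn from the pose commanded when the call began; what a row does not reach only later rows make up. The controller multiplies each number of a shift by 400 mm and each number of a turn by 120 degrees. A row lasts 1/10 s, in which the tool goes at most 50 mm and 8.59 degrees, less where a joint would pass 70% of its speed; a pose out of reach is approached as far as the arm can. A call with a number of a shift or a turn outside -1 to 1 is refused whole. A call with a gripper value outside its range is refused whole. The fingers move at their own pace and stop on an object; "newtons" is the grip in N (left out, the last holds). Time passes only in rows, so rows that repeat a pose let the fingers close. It gives the time, the measured TCP pose, the force and the opening at its end, in the units of the state.
- sensors.get_obs(): the state, without advancing time (a new reading comes with each control period).
- vision.camera(name): name is "scene" or "top" or "wrist"; returns the picture (384x512x3 uint8, blue, green, red); there is no depth.
- vision.camera_params(name): a dict with "intrinsics" (3x3 intrinsics, pixels), "rvec" (rotation vector, rad) and "tvec" (3), from world to camera coordinates, as OpenCV has them. Camera axes: x right, y down, z forward; pixel columns grow to the right and rows downward; lengths in m; the calibration is good to about 2 mm. A picture is of the moment at which its call begins: read the wrist's pose just before it. camera_params takes no time and is no camera call; for the wrist camera it gives the pose at the moment of the call.
- job.hand_in(): hands the job in, once; it reports no verdict.
Trained networks look in the newest picture that a camera, given by its name, has taken for a name from the list of things; names that differ only in an ending like _2 or _b are one class to them, and where a whole thing is asked for, a point or a joint stands for the part that bears it (a point fixed in the world has none). Each returns a list of dicts, best first, with "confidence" (0 to 1); they miss things now and then, are a little off and sometimes report something else, mostly with a low value. They report only what shows in the picture. A call takes as long as a camera call. They do not tell look-alikes from the thing itself.
- vision.search_frame(name, camera): "at" ([row, column] in pixels, amid what is visible of it).
- vision.silhouettes(name, camera): "mask" (384x512 bool, what is visible of it) and "at" ([row, column] in pixels, amid what is visible of it).
- vision.pinpoint(name, camera): "at" ([row, column] in pixels: a listed point, or the origin of a listed thing).
The state is a dict: "time_s": time; "qpos": joint angles; "joint_vel": joint speeds; "tau": joint torques, N m; "ee_pos": TCP position; "eef_rot": TCP orientation; "force": force on the tool from outside, world axes, zero at the start; "moment": the same for the moment, N m; "grip_width": finger opening in m.
Only numpy, scipy, OpenCV 4.12 (cv2) and the standard library are available. Lean on these libraries where they do the work, as an engineer would, in place of code of your own. Each camera call takes 0.05 s, during which the arm holds its last target.

TASK

Show the trainee how to balance the open centrifuge by pointing only, with the fingertips two to three centimetres above the thing and touching nothing at all. Point first at the cap of the one tube in the wire rack that is of the same kind as the tubes in the rotor and stay there for at least two seconds; then point at the empty rotor place straight across the rotor from the loaded tube that has no partner, stay at least two seconds, and finish still pointing there. Point at no other tube or rotor place, and leave everything as it stands.

Things in the scene. Friction and masses are not known exactly. Their poses are not given: they have to be found in the camera images.
- matching_tube: 15 ml conical-bottomed tube standing in the wire rack, 120 mm long, 17 mm diameter, clear plastic with a screw cap 22 mm wide and 14 mm tall (the same kind as the three tubes in the rotor: the widest cap in the rack, of middle height). Loose, about 20 g. Origin at its foot, z up along the tube; the foot stands 4 mm above the table
- matching_tube_top (a point): centre of the top of the matching tube's cap, about 124 mm above the table: the first thing to point at
- long_tube: another loose tube in the rack, round-bottomed, 150 mm long, 16 mm diameter, cap 18 mm wide: not to be pointed at. Origin at its foot
- long_tube_top (a point): centre of the top of the long tube's cap, about 154 mm above the table
- short_tube: another loose tube in the rack, round-bottomed, 100 mm long, 16 mm diameter, cap 18 mm wide: not to be pointed at. Origin at its foot
- short_tube_top (a point): centre of the top of the short tube's cap, about 104 mm above the table
- rack: steel wire rack, fixed, 3 x 6 square cells on a 22 mm pitch, 69 mm (x) by 135 mm (y), 74 mm tall; the three tubes stand about 62 mm or more apart in it, in any order. Origin on the table under its centre
- centrifuge: compact white bench centrifuge, fixed. Origin on the table under the spindle; its front faces its own -x (about the world's +y), 140 mm from the spindle, rear 180 mm; 270 mm wide. Deck 195 mm above the table, with a round bowl opening 215 mm across centred on the spindle. The lid stands open: hinged 172 mm behind the spindle (+x), 280 mm long, leaning 20 degrees away from the bowl
- spindle (a point): top centre of the rotor's spindle nut (36 mm wide), 148 mm above the table, on the upright axis about which the rotor turns freely; it stands at any angle at the start. Six sleeves 60 degrees apart lean 25 degrees, tops towards the spindle. Anticlockwise from above: pair_cap_a, lone_cap, side_place_a, pair_cap_b, opposite_place, side_place_b
- opposite_place (a point): centre of the mouth of the empty rotor sleeve straight across from the loaded tube without a partner: the second thing to point at. 145 mm above the table (50 mm below the deck), 48 mm from the spindle axis; z always up. The mouth is 22 mm wide outside, 18 mm inside. The loaded neighbour's cap (pair_cap_b) rises 25 mm above the mouth's level, 44 mm away centre to centre
- lone_cap (a point): centre of the cap top of the loaded tube that has no partner, 165 mm above the table, 39 mm from the spindle axis (on the loaded tube's axis; its 22 mm cap is tilted 25 degrees, its rim rising 5 mm higher than this point)
- pair_cap_a (a point): centre of the cap top of one of the two loaded tubes that balance each other, 165 mm above the table (on the loaded tube's axis; its 22 mm cap is tilted 25 degrees, its rim rising 5 mm higher than this point)
- pair_cap_b (a point): centre of the cap top of the other of these two, 165 mm above the table (on the loaded tube's axis; its 22 mm cap is tilted 25 degrees, its rim rising 5 mm higher than this point)
- side_place_a (a point): centre of the mouth of an empty rotor sleeve that is not the one wanted (across from side_place_b), 145 mm above the table
- side_place_b (a point): centre of the mouth of an empty rotor sleeve that is not the one wanted (across from side_place_a), 145 mm above the table
- reagent_bottle: loose amber jar, 66 mm wide, 120 mm tall, white cap; not part of the work. Origin at its foot
- timer: loose white bench timer lying flat, 75 x 65 x 22 mm; not part of the work. Origin under its centre
Not all that is in view belongs to the job. Leave any red look-alike of the matching_tube alone.

How it is judged:
On the way, in this order (a step that is already met when the one before it is completed fails the run):
1. the fingertips dwell for 2 s just above the cap of the matching tube in the rack (horizontal distance between the grasp point and matching_tube_top below 0.02 m and z of the grasp point in the frame of matching_tube_top between 0.018 and 0.065 m), for 2 s.
2. then they dwell for 2 s just above the empty rotor place across from the unpartnered tube (horizontal distance between the grasp point and opposite_place below 0.02 m and z of the grasp point in the frame of opposite_place between 0.018 and 0.065 m), for 2 s.
At the end, for the whole second after the job is handed in: still pointing at the empty place across from the unpartnered tube: midpoint of the pads (about 2 cm behind the fingertips) within 20 mm of the mouth's centre horizontally and 18 to 65 mm above it; loose things within 10 mm and the rotor's tubes within 5 mm of where they stood (all of step 2 and distance of each of matching_tube, long_tube, short_tube, reagent_bottle, timer from where it was at the start of the episode below 0.01 m and distance of lone_cap from where it was at the start of the episode below 0.005 m); the robot touches nothing.
It fails at once if the robot touches a tube, the rack, the centrifuge or its rotor, or a bystander (contact force between any of the fingers, the arm and matching_tube above 0.5 N or contact force between any of the fingers, the arm and long_tube above 0.5 N or contact force between any of the fingers, the arm and short_tube above 0.5 N or contact force between any of the fingers, the arm and reagent_bottle above 0.5 N or contact force between any of the fingers, the arm and timer above 0.5 N or contact force between any of the fingers, the arm and rack above 0.5 N or contact force between any of the fingers, the arm and centrifuge above 0.5 N).
It fails at once if something is lifted, carried or shifted (a loose thing by 10 mm, the rotor's tubes by 5 mm) (not (distance of each of matching_tube, long_tube, short_tube, reagent_bottle, timer from where it was at the start of the episode below 0.01 m and distance of lone_cap from where it was at the start of the episode below 0.005 m)).
It fails at once if the fingers point at a wrong tube or rotor place (pads' midpoint within 12 mm of it horizontally and less than 50 mm above) ((horizontal distance between the grasp point and long_tube_top below 0.012 m and z of the grasp point in the frame of long_tube_top between -0.02 and 0.05 m) or (horizontal distance between the grasp point and short_tube_top below 0.012 m and z of the grasp point in the frame of short_tube_top between -0.02 and 0.05 m) or (horizontal distance between the grasp point and pair_cap_a below 0.012 m and z of the grasp point in the frame of pair_cap_a between -0.02 and 0.05 m) or (horizontal distance between the grasp point and pair_cap_b below 0.012 m and z of the grasp point in the frame of pair_cap_b between -0.02 and 0.05 m) or (horizontal distance between the grasp point and lone_cap below 0.012 m and z of the grasp point in the frame of lone_cap between -0.02 and 0.05 m) or (horizontal distance between the grasp point and side_place_a below 0.012 m and z of the grasp point in the frame of side_place_a between -0.02 and 0.05 m) or (horizontal distance between the grasp point and side_place_b below 0.012 m and z of the grasp point in the frame of side_place_b between -0.02 and 0.05 m)).
It also fails if it takes over 42 s, if anything falls off the work surface, if the arm or the gripper's body presses on something with over 40 N, if the wrist force passes 120 N, or if a joint passes its speed limit or range.

## Working session

There is one attempt and no reset: what is moved stays moved. The work goes in short steps, Python scripts to look and compute and a tool call to move; the robot and the scene stay as the last step left them, time stands still between calls to the robot, and variables do not carry over. Pictures are saved under pics/ and viewed, and the job is handed in when it is done.

Besides the shell and the picture viewer there is one more tool, called after ">>>" in YAML: its name, and indented under it one key for each argument. arm_command: Moves the arm, as the interface text tells. Its arguments: {"type":"object","properties":{"plan":{"type":"array"},"newtons":{"type":"number"}},"required":["plan"]}

```bash
mkdir -p pics; python3 - <<'E'
from station import sensors, vision, job
import cv2
o=sensors.get_obs();print(o['time_s'],o['ee_pos'],o['eef_rot'],o['grip_width'])
for c in ['scene','top','wrist']:
    im=vision.camera(c);cv2.imwrite(f'pics/{c}0.png',im)
    p=vision.camera_params(c);print(c,p)
    for n in ['matching_tube_top','long_tube_top','short_tube_top','spindle','lone_cap','pair_cap_a','opposite_place','side_place_a']:
        print(n,[([round(float(v)) for v in d['at']],round(float(d['confidence']),2)) for d in vision.pinpoint(n,c)])
E
```

```text
0.0 [0.13595828 0.53289296 0.40406893] [-3.14039708e+00 -5.77576574e-05  2.89177400e+00] 0.09437797165958102
scene {'intrinsics': array([[424.50894781,   0.        , 258.90292502],
       [  0.        , 424.50894781, 190.71838942],
       [  0.        ,   0.        ,   1.        ]]), 'rvec': array([ 1.46073384,  1.86562536, -0.98789101]), 'tvec': array([ 0.04134587, -0.23867021,  1.58643982])}
matching_tube_top [([169, 296], 0.77)]
long_tube_top [([169, 314], 0.7), ([261, 245], 0.39)]
short_tube_top [([178, 329], 0.62)]
spindle [([149, 136], 0.91), ([213, 316], 0.74)]
lone_cap [([140, 150], 0.67), ([142, 146], 0.27)]
pair_cap_a [([151, 140], 0.59), ([141, 126], 0.58)]
opposite_place [([151, 116], 0.75)]
side_place_a [([162, 127], 0.57), ([139, 146], 0.56)]
top {'intrinsics': array([[453.61144435,   0.        , 258.09804831],
       [  0.        , 453.61144435, 184.76198871],
       [  0.        ,   0.        ,   1.        ]]), 'rvec': array([ 2.14425416, -2.09164104,  0.21706979]), 'tvec': array([0.07713129, 0.58389269, 1.20015992])}
matching_tube_top [([244, 214], 0.49), ([213, 379], 0.31)]
long_tube_top [([202, 204], 0.58), ([199, 411], 0.33)]
short_tube_top [([224, 189], 0.38), ([223, 225], 0.32)]
spindle [([210, 394], 0.63), ([214, 383], 0.21)]
lone_cap [([214, 382], 0.71)]
pair_cap_a [([214, 415], 0.75), ([196, 384], 0.69)]
opposite_place [([199, 412], 0.81)]
side_place_a [([228, 400], 0.97), ([185, 394], 0.68)]
wrist {'intrinsics': array([[302.95934838,   0.        , 258.43959982],
       [  0.        , 302.95934838, 191.64239892],
       [  0.        ,   0.        ,   1.        ]]), 'rvec': array([-2.30037954, -1.78616222, -0.2507634 ]), 'tvec': array([-0.55067812, -0.02870798,  0.39164382])}
matching_tube_top []
long_tube_top []
short_tube_top []
spindle []
lone_cap []
pair_cap_a []
opposite_place []
side_place_a []
```

```bash
python3 - <<'E'
import cv2
t=cv2.imread('pics/top0.png');s=cv2.imread('pics/scene0.png')
def crop(im,r,c,h,w,k,fn):
    cv2.imwrite(fn,cv2.resize(im[r:r+h,c:c+w],None,fx=k,fy=k,interpolation=cv2.INTER_CUBIC))
crop(t,150,335,120,120,5,'pics/t_rot.png')
crop(t,170,150,120,120,5,'pics/t_rack.png')
crop(s,130,240,120,150,5,'pics/s_rack.png')
crop(s,90,70,120,130,5,'pics/s_rot.png')
E
```

```text
(no output)
```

View pics/scene0.png

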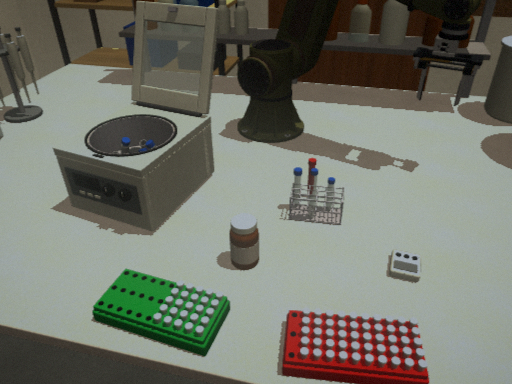

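View pics/top0.png

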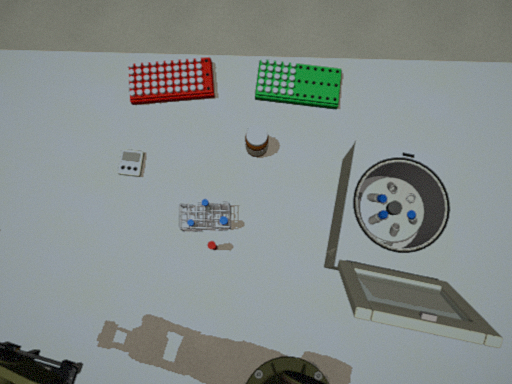

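```bash
echo
```

```text
(no output)
```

View pics/t_rot.png

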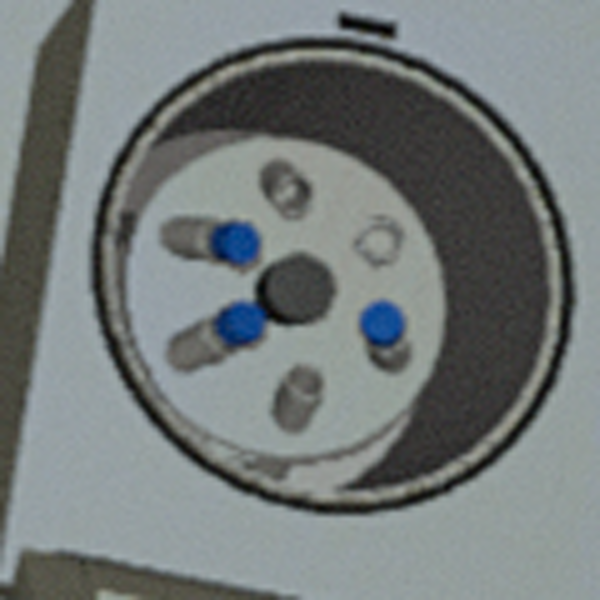

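View pics/t_rack.png

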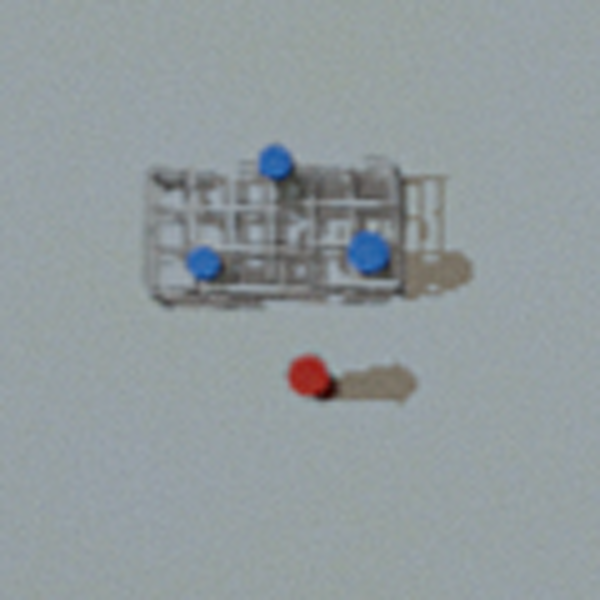

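View pics/s_rack.png

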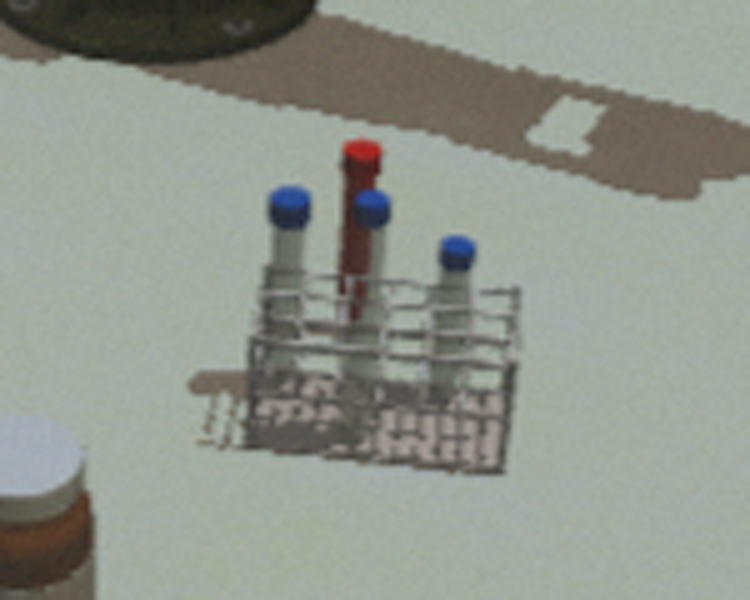

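View pics/s_rot.png

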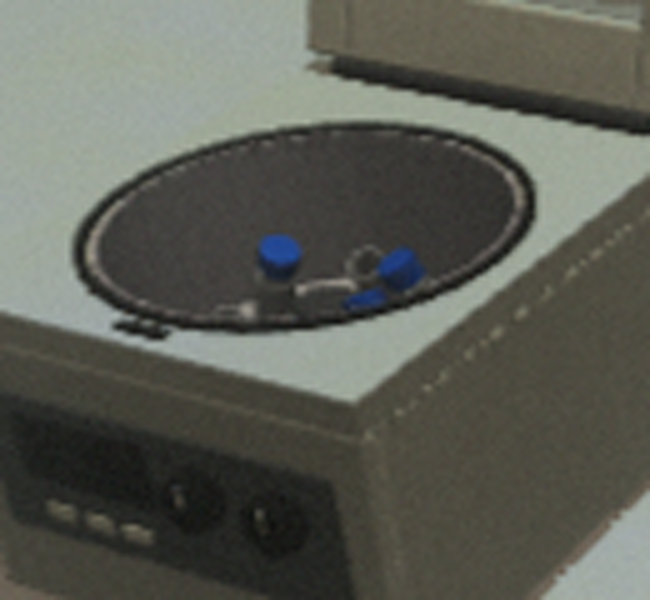

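The top view shows the widest cap in the rack at (row 220, col 224). It is leftmost in the scene view at (171, 298), and the red tube beside the rack is the decoy. The rotor caps are at about (199, 382), (215, 383) and (215, 411). The lone one is (215, 383), which puts the opposite place at about (198, 411). Next I'll turn these into world positions.

```bash
cat > h.py <<'E'
import numpy as np,cv2
from station import vision
def ray(c,rc):
    p=vision.camera_params(c);R,_=cv2.Rodrigues(p['rvec']);C=-R.T@p['tvec'].ravel()
    d=R.T@np.linalg.inv(p['intrinsics'])@np.array([rc[1],rc[0],1.]);return C,d
def atz(c,rc,z):
    C,d=ray(c,rc);return C+d*(z-C[2])/d[2]
def tri(a,b):
    C1,d1=ray(*a);C2,d2=ray(*b);A=[];B=[]
    M=np.zeros((3,3));v=np.zeros(3)
    for C,d in((C1,d1),(C2,d2)):
        d=d/np.linalg.norm(d);P=np.eye(3)-np.outer(d,d);M+=P;v+=P@C
    X=np.linalg.solve(M,v)
    return X
def proj(c,X):
    p=vision.camera_params(c);q,_=cv2.projectPoints(np.array([X],float),p['rvec'],p['tvec'],p['intrinsics'],None);return q.ravel()[::-1]
E
python3 - <<'E'
from h import *
np.set_printoptions(precision=4,suppress=True)
for n,(r,c),(r2,c2) in [('match',(170+252/5,150+370/5),(130+195/5,240+290/5)),('a',(170+162/5,150+275/5),(130+197/5,240+373/5)),('b',(170+263/5,150+204/5),(130+242/5,240+458/5)),('red',(170+376/5,150+310/5),(130+150/5,240+362/5))]:
    print(n,[atz('top',(r,c),z) for z in (.104,.124,.154)],'tri',tri(('top',(r,c)),('scene',(r2,c2))))
g=lambda x,y:(150+y/5,335+x/5)
print('nut',atz('top',g(298,284),.148))
for n,x,y in [('pa',235,243),('lone',240,323),('pb',383,323)]: print(n,atz('top',g(x,y),.165))
for n,x,y in [('opp',380,241),('sb',287,187),('sa',300,383)]: print(n,atz('top',g(x,y),.145))
cen=atz('top',g(333,275),.195);print('bowl',cen)
print('scene opp tri',tri(('top',g(380,241)),('scene',(151,116))))
print('jar',atz('top',(134,257),.12),'camtop',ray('top',(0,0))[0])
E
```

```text
match [array([0.4747, 0.179 , 0.104 ]), array([0.4723, 0.1775, 0.124 ]), array([0.4687, 0.1754, 0.154 ])] tri [0.472  0.1797 0.1236]
a [array([0.5213, 0.2311, 0.104 ]), array([0.5181, 0.2288, 0.124 ]), array([0.5133, 0.2254, 0.154 ])] tri [0.5131 0.2271 0.1538]
b [array([0.4667, 0.2658, 0.104 ]), array([0.4645, 0.2629, 0.124 ]), array([0.461 , 0.2586, 0.154 ])] tri [0.4665 0.2678 0.1042]
red [array([0.4092, 0.2076, 0.104 ]), array([0.4079, 0.2057, 0.124 ]), array([0.406 , 0.2028, 0.154 ])] tri [0.408  0.2084 0.1179]
nut [ 0.5151 -0.258   0.148 ]
pa [ 0.5325 -0.2216  0.165 ]
lone [ 0.4919 -0.2229  0.165 ]
pb [ 0.4937 -0.2947  0.165 ]
opp [ 0.539  -0.3019  0.145 ]
sb [ 0.5661 -0.255   0.145 ]
sa [ 0.4648 -0.2581  0.145 ]
bowl [ 0.5125 -0.2608  0.195 ]
scene opp tri [ 0.5379 -0.2996  0.1511]
jar [0.7088 0.0981 0.12  ] camtop [0.3317 0.0939 1.2917]
```

Triangulation agrees with the known heights: matching cap (0.472, 0.178, 0.124), long 0.154, short 0.104. The opposite place is at about (0.539, -0.300). The open lid stands on the robot's side of the rotor, so I'll check arm clearance before going there. First I'll move above the rack, staying high.

>>> arm_command:
  plan: [1, 0.02, -0.02, 0, 0, 1, 0.06, -0.06, 0, 0, 1, 0.11, -0.11, 0, 0, 1, 0.17, -0.18, 0, 0, 1, 0.23, -0.25, 0, 0, 1, 0.3, -0.32, 0, 0, 1, 0.37, -0.39, 0, 0, 1, 0.44, -0.46, 0, 0, 1, 0.51, -0.53, 0, 0, 1, 0.58, -0.6, 0, 0, 1, 0.65, -0.67, 0, 0, 1, 0.71, -0.74, 0, 0, 1, 0.76, -0.8, 0, 0, 1, 0.8, -0.84, 0, 0, 1, 0.83, -0.87, 0, 0, 1, 0.84, -0.887, 0, 0, 1, 0.84, -0.887, 0, 0, 1, 0.84, -0.887, 0, 0]

```text
time_s: 3.15
ee_pos: [0.4715, 0.1783, 0.4047]
eef_rot: [3.142, -0.0, 2.892]
force: [-0.2, 0.0, 0.1]
grip_width: 0.0004
```

```bash
python3 - <<'E'
from station import sensors
from h import *
np.set_printoptions(precision=4,suppress=True)
o=sensors.get_obs();print(o['time_s'],o['qpos'],o['ee_pos'])
im=vision.camera('wrist');cv2.imwrite('pics/w1.png',im)
im=vision.camera('scene');cv2.imwrite('pics/s1.png',im)
for n,X in [('match',(.472,.178,.124)),('long',(.513,.2255,.154)),('short',(.4665,.2665,.104)),('grasp',(.4715,.1783,.2247)),('tip',(.4715,.1783,.2057))]: print(n,proj('wrist',X),proj('scene',X))
for n,rc in [('lidTL',(318,357)),('lidTR',(345,501))]: print(n,atz('top',rc,.458))
for n,rc in [('hingeL',(262,340)),('hingeR',(283,448))]: print(n,atz('top',rc,.195))
E
```

```text
3.15 [ 0.2888  0.1976  1.6486  0.0001  1.2954 -1.0323] [0.4715 0.1783 0.4047]
match [197.739  257.2726] [168.797  296.5621]
long [240.4941 324.714 ] [169.2467 313.2809]
short [163.8507 347.0174] [178.4379 330.3253]
grasp [247.658  257.1135] [133.8622 298.4499]
tip [234.2758 257.2047] [140.726  298.1071]
lidTL [ 0.2644 -0.0887  0.458 ]
lidTR [ 0.2246 -0.341   0.458 ]
hingeL [ 0.371  -0.1082  0.195 ]
hingeR [ 0.3281 -0.3637  0.195 ]
```

View pics/w1.png

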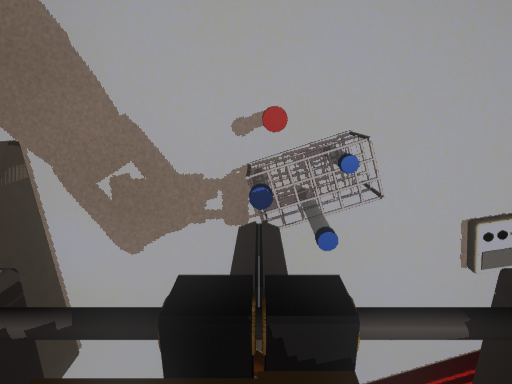

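View pics/s1.png

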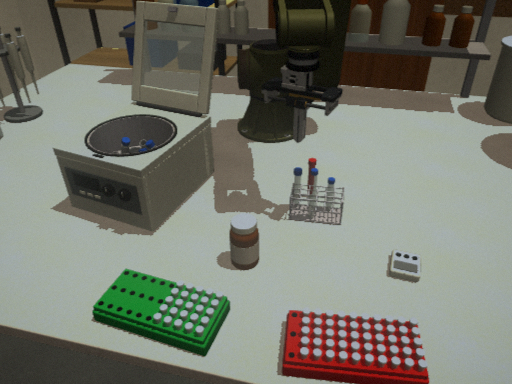

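The wrist view shows the dark-blue widest cap at (196, 262), 3–4 mm from the predicted spot. The red decoy is off to the side at (119, 275). I'll descend and dwell.

>>> arm_command:
  plan: [1, 0, 0.005, -0.01, 0, 1, 0, 0.005, -0.03, 0, 1, 0, 0.005, -0.05, 0, 1, 0, 0.005, -0.07, 0, 1, 0, 0.005, -0.09, 0, 1, 0, 0.005, -0.11, 0, 1, 0, 0.005, -0.125, 0, 1, 0, 0.005, -0.135, 0, 1, 0, 0.005, -0.138, 0, 1, 0, 0.005, -0.138, 0, 1, 0, 0.005, -0.138, 0, 1, 0, 0.005, -0.138, 0, 1, 0, 0.005, -0.138, 0, 1, 0, 0.005, -0.138, 0, 1, 0, 0.005, -0.138, 0, 1, 0, 0.005, -0.138, 0, 1, 0, 0.005, -0.138, 0, 1, 0, 0.005, -0.138, 0, 1, 0, 0.005, -0.138, 0, 1, 0, 0.005, -0.138, 0]

```text
time_s: 5.25
ee_pos: [0.472, 0.1801, 0.3494]
eef_rot: [-3.142, -0.0, 2.892]
force: [-0.1, -0.3, 0.4]
grip_width: 0.0004
```

```bash
python3 - <<'E'
from station import sensors
from h import *
np.set_printoptions(precision=4,suppress=True)
o=sensors.get_obs();print(o['time_s'],o['qpos'],o['ee_pos'])
im=vision.camera('scene');cv2.imwrite('pics/s2.png',cv2.resize(im[90:240,220:400],None,fx=4,fy=4,interpolation=cv2.INTER_CUBIC))
im=vision.camera('wrist');cv2.imwrite('pics/w2.png',im)
# kinematic fit
D=[([.3,1.521],(np.hypot(.13596,.53289),.40407)),(([.1976,1.6486]),(np.hypot(.4715,.1783),.4047)),((o['qpos'][1:3]),(np.hypot(*o['ee_pos'][:2]),o['ee_pos'][2]))]
print(D)
print('azimuths',np.arctan2(.53289,.13596),np.arctan2(.1783,.4715),np.arctan2(o['ee_pos'][1],o['ee_pos'][0]),o['qpos'][0])
E
```

```text
5.25 [ 0.292   0.255   1.713   0.      1.1737 -1.029 ] [0.472  0.1801 0.3494]
[([0.3, 1.521], (np.float64(0.549960792875274), 0.40407)), ([0.1976, 1.6486], (np.float64(0.5040864409999539), 0.4047)), (array([0.255, 1.713]), (np.float64(0.505164613756594), np.float64(0.349427123149893)))]
azimuths 1.320988636852969 0.36153367143562254 0.36456154625344406 0.2920434210482047
```

View pics/s2.png

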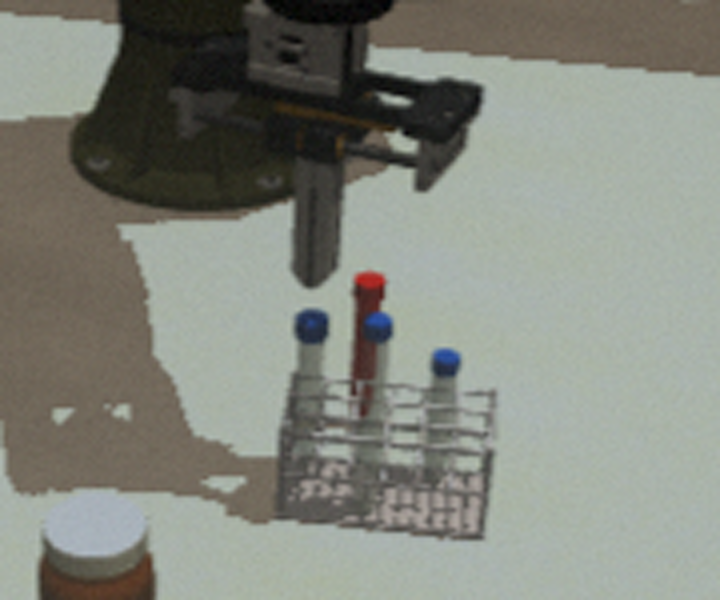

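View pics/w2.png

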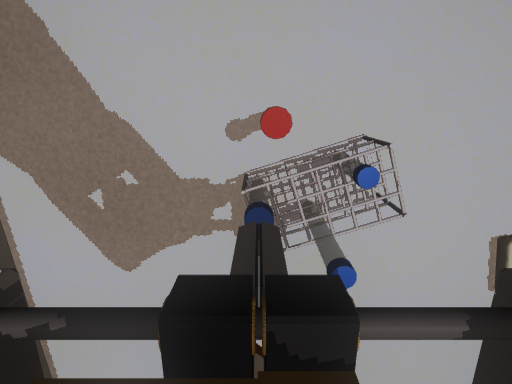

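>>> arm_command:
  plan: [1, 0, 0, 0, 0, 1, 0, 0, 0, 0, 1, 0, 0, 0, 0, 1, 0, 0, 0, 0, 1, 0, 0, 0, 0, 1, 0, 0, 0, 0, 1, 0, 0, 0, 0, 1, 0, 0, 0, 0, 1, 0, 0, 0, 0, 1, 0, 0, 0, 0, 1, 0, 0, 0, 0, 1, 0, 0, 0, 0, 1, 0, 0, 0, 0, 1, 0, 0, 0, 0, 1, 0, 0, 0, 0]

```text
time_s: 6.85
ee_pos: [0.472, 0.1801, 0.3494]
eef_rot: [-3.142, -0.0, 2.892]
force: [0.6, -0.6, -0.6]
grip_width: 0.0004
```

```bash
python3 - <<'E'
import numpy as np
from scipy.optimize import least_squares
np.set_printoptions(precision=4,suppress=True)
D=[(.3,1.521,np.hypot(.13596,.53289),.40407,1.3210-1.254),(.1976,1.6486,np.hypot(.4715,.1783),.4047,.36153-.2888),(.255,1.713,.505165,.34943,.0725)]
# lateral offset: sin(dphi)*r
print([np.sin(d[4])*d[2] for d in D])
def f(p):
    a,h,L2,L3=p;e=[]
    for q2,q3,r,z,dp in D:
        r=r*np.cos(dp)
        e+=[a+L2*np.sin(q2)+L3*np.sin(q2+q3)-r,h+L2*np.cos(q2)+L3*np.cos(q2+q3)-z]
    return e
s=least_squares(f,[0,0.1,.4,.4]);print(s.x,np.array(s.fun))
a,h,L2,L3=s.x
# IK for target
for X in ((.539,-.300,.369),(.539,-.300,.42),(.5,-.0,.45)):
    r=np.hypot(*X[:2]);off=.0366;rr=np.sqrt(r*r-off**2)
    q=least_squares(lambda q:[a+L2*np.sin(q[0])+L3*np.sin(sum(q))-rr,h+L2*np.cos(q[0])+L3*np.cos(sum(q))-X[2]],[.3,1.6]).x
    print(X,q,'elbow r',a+L2*np.sin(q[0]),'elbow height above TCP',-L3*np.cos(sum(q)),'az',np.arctan2(X[1],X[0])-np.arcsin(off/r))
E
```

```text
[np.float64(0.03681981133328973), np.float64(0.036629893676584487), np.float64(0.036592386375997675)]
[-0.0119  0.1034  0.431   0.4452] [-0.0019  0.0009 -0.0016  0.0003  0.0035 -0.0012]
(0.539, -0.3, 0.369) [0.4778 1.3594] elbow r 0.18629285599353487 elbow height above TCP 0.11716581300512614 az -0.5672530288503996
(0.539, -0.3, 0.42) [0.4519 1.2795] elbow r 0.1763228630470664 elbow height above TCP 0.07116544004209291 az -0.5672530288503996
(0.5, -0.0, 0.45) [0.1685 1.5791] elbow r 0.060422598239043446 elbow height above TCP 0.07831804484669741 az -0.07326552865450449
```

```bash
python3 - <<'E'
from h import *
im=vision.camera('scene')
cv2.imwrite('pics/s3.png',cv2.resize(im[0:150,200:400],None,fx=4,fy=4,interpolation=cv2.INTER_CUBIC))
np.set_printoptions(precision=1,suppress=True)
for z in (0,.1,.2,.3,.35,.4,.5,.6): print(z,proj('scene',(0,0,z)))
for z in (.35,.4,.45,.5,.55,.6): print('tool',z,proj('scene',(.472,.18,z)))
E
```

```text
0 [126.9 270. ]
0.1 [101.6 270.2]
0.2 [ 74.5 270.4]
0.3 [ 45.1 270.6]
0.35 [ 29.6 270.7]
0.4 [ 13.3 270.8]
0.5 [-21.2 271.1]
0.6 [-58.9 271.4]
tool 0.35 [ 84.9 301.6]
tool 0.4 [ 63.3 302.7]
tool 0.45 [ 40.3 303.9]
tool 0.5 [ 15.9 305.1]
tool 0.55 [-10.2 306.4]
tool 0.6 [-38.  307.9]
```

View pics/s3.png

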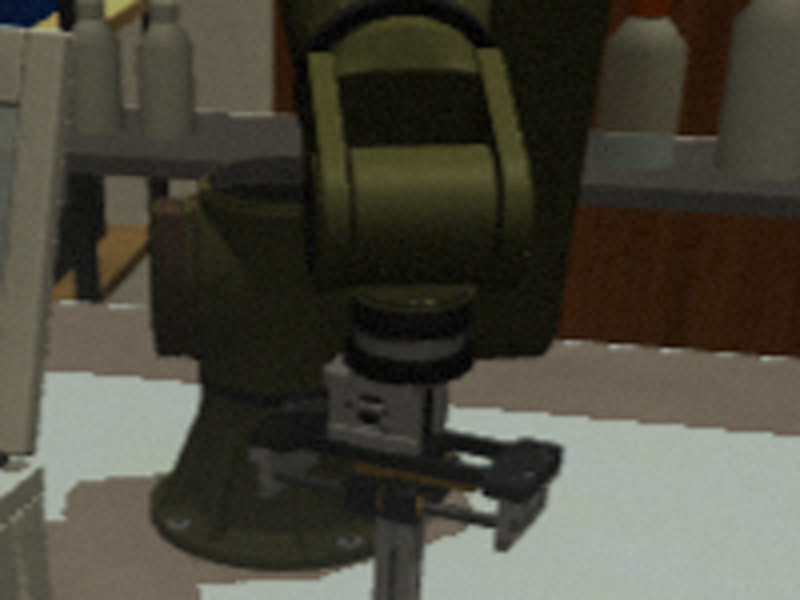

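The pictures show the fingertips about 25 mm above the wide cap, centred on it, and that dwell is over 2 s. By my kinematic fit the forearm passes over the lid's top edge with only a few centimetres to spare, so I'll transit high and check the pictures before lowering.

>>> arm_command:
  plan: [1, 0, 0, 0.03, 0, 1, 0, 0, 0.09, 0, 1, 0, 0, 0.16, 0, 1, 0, 0, 0.23, 0, 1, 0, -0.02, 0.3, 0, 1, 0.01, -0.05, 0.35, 0, 1, 0.02, -0.1, 0.37, 0, 1, 0.03, -0.16, 0.38, 0, 1, 0.04, -0.23, 0.38, 0, 1, 0.05, -0.3, 0.38, 0, 1, 0.06, -0.36, 0.38, 0, 1, 0.07, -0.42, 0.38, 0, 1, 0.08, -0.46, 0.38, 0, 1, 0.08, -0.49, 0.38, 0, 1, 0.08, -0.5, 0.38, 0, 1, 0.08, -0.5, 0.38, 0]

```text
time_s: 8.5
ee_pos: [0.5038, -0.0199, 0.5018]
eef_rot: [3.141, 0.0, 2.891]
force: [0.1, -0.4, 0.1]
grip_width: 0.0005
```

```bash
python3 - <<'E'
from station import sensors
from h import *
o=sensors.get_obs();print(o['time_s'],o['qpos'],o['ee_pos'])
im=vision.camera('scene');cv2.imwrite('pics/s4.png',im)
im=vision.camera('top');cv2.imwrite('pics/t4.png',im)
im=vision.camera('wrist');cv2.imwrite('pics/w4.png',im)
E
```

```text
8.5 [-1.12202161e-01  1.38687194e-01  1.49315049e+00  6.97513683e-05
  1.50950915e+00 -1.43280466e+00] [ 0.50376848 -0.01992571  0.5017691 ]
```

View pics/s4.png

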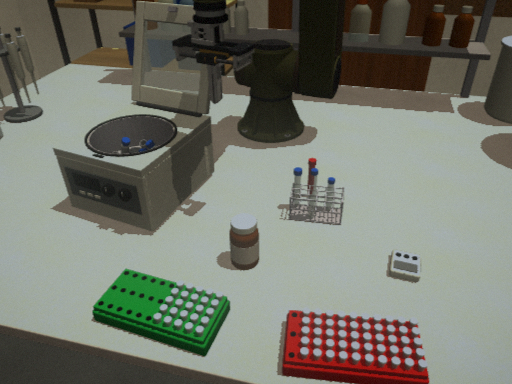

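View pics/t4.png

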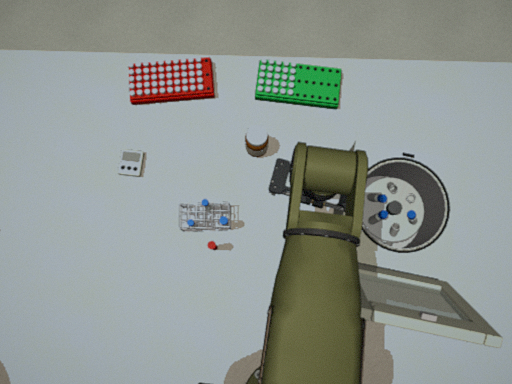

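View pics/w4.png

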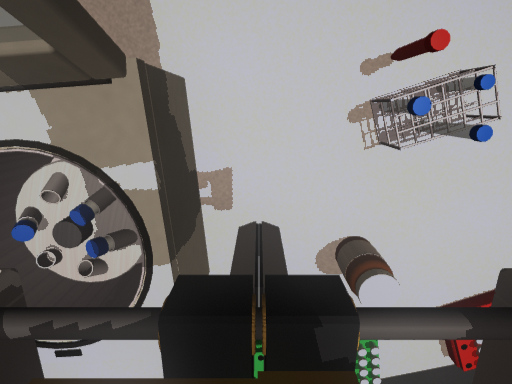

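```bash
python3 - <<'E'
from h import *
from scipy.optimize import least_squares
np.set_printoptions(precision=4,suppress=True)
for n,rc,z in [('opp',(258,48),.145),('sb',(267,92),.145),('sa',(188,55),.145),('nut',(233,68),.148),('pb',(233,23),.165),('lone',(215,82),.165),('pa',(247,97),.165)]: print(n,atz('wrist',rc,z))
D=[(.3,1.521,np.hypot(.13596,.53289),.40407),(.1976,1.6486,np.hypot(.4715,.1783),.4047),(.255,1.713,.505165,.34943),(.138687,1.49315,np.hypot(.50377,.01993),.50177)]
def f(p):
    a,h,L2,L3,c=p;e=[]
    for q2,q3,r,z in D:
        r=np.sqrt(r*r-.0366**2)
        e+=[a+L2*np.sin(q2)+L3*np.sin(q2+q3)+c*np.cos(q2+q3)-r,h+L2*np.cos(q2)+L3*np.cos(q2+q3)-c*np.sin(q2+q3)-z]
    return e
for fixa in (0,):
    s=least_squares(lambda p:f([0,*p]),[0.1,.4,.4,0]);print(s.x,np.array(s.fun))
s=least_squares(f,[0,0.1,.4,.4,0]);print(s.x,np.array(s.fun))
E
```

```text
opp [ 0.5384 -0.2951  0.145 ]
sb [ 0.5634 -0.2474  0.145 ]
sa [ 0.4579 -0.2487  0.145 ]
nut [ 0.5128 -0.2551  0.148 ]
pb [ 0.4959 -0.2914  0.165 ]
lone [ 0.4922 -0.2181  0.165 ]
pa [ 0.5328 -0.2171  0.165 ]
[0.1492 0.4251 0.4474 0.0414] [ 0.0001  0.0004 -0.     -0.0001 -0.0001 -0.0001 -0.     -0.0001]
[-0.0001  0.1492  0.4252  0.4475  0.0414] [ 0.0001  0.0004 -0.     -0.0002 -0.0001 -0.0001 -0.     -0.0001]
```

```bash
python3 - <<'E'
import numpy as np
from scipy.optimize import least_squares
h,L2,L3,c=.1492,.4251,.4474,.0414
r=np.sqrt(.539**2+.299**2-.0366**2)
for z in (.374,.4,.45,.5):
    q=least_squares(lambda q:[L2*np.sin(q[0])+L3*np.sin(sum(q))+c*np.cos(sum(q))-r,h+L2*np.cos(q[0])+L3*np.cos(sum(q))-c*np.sin(sum(q))-z],[.3,1.6]).x
    th=sum(q)
    zl=z-(r-.284)/np.sin(th)*np.cos(th)
    print(z,q,th,'forearm axis z at lid - W:',zl, 'elbow',L2*np.sin(q[0]),h+L2*np.cos(q[0]),'bottom clearance W=.09,R=.065:',zl+.09-.065/np.sin(th)-.458)
E
```

```text
0.374 [0.47166518 1.35642497] 1.8280901540759162 forearm axis z at lid - W: 0.4611711320850893 elbow 0.1931528071652201 0.5278845693769358 bottom clearance W=.09,R=.065: 0.025958640915347053
0.4 [0.45203965 1.32374051] 1.7757801640928028 forearm axis z at lid - W: 0.46887661230893335 elbow 0.18568420125360502 0.531602127876939 bottom clearance W=.09,R=.065: 0.034486691149344495
0.45 [0.42287393 1.25018055] 1.6730544831215803 forearm axis z at lid - W: 0.48399573655213396 elbow 0.17445377944701793 0.5368543419551124 bottom clearance W=.09,R=.065: 0.050654405797088964
0.5 [0.40563568 1.16159368] 1.5672293528756147 forearm axis z at lid - W: 0.4988182902973279 elbow 0.1677457067929349 0.5398038758800772 bottom clearance W=.09,R=.065: 0.06581787678779011
```

The refit matches to 0.4 mm and predicts 5–6 cm of clearance over the lid at TCP height 0.50, and about 2 cm at the pointing height. The wrist view confirms the opposite place at about (0.538, -0.296). I'll go above it at height and look.

>>> arm_command:
  plan: [1, 0.0, -0.02, 0, 0, 1, 0.01, -0.06, 0, 0, 1, 0.02, -0.11, 0, 0, 1, 0.03, -0.17, 0, 0, 1, 0.04, -0.23, 0, 0, 1, 0.05, -0.29, 0, 0, 1, 0.06, -0.35, 0, 0, 1, 0.07, -0.41, 0, 0, 1, 0.08, -0.47, 0, 0, 1, 0.088, -0.53, 0, 0, 1, 0.088, -0.59, 0, 0, 1, 0.088, -0.64, 0, 0, 1, 0.088, -0.675, 0, 0, 1, 0.088, -0.69, 0, 0, 1, 0.088, -0.695, 0, 0, 1, 0.088, -0.695, 0, 0, 1, 0.088, -0.695, 0, 0]

```text
time_s: 10.35
ee_pos: [0.5393, -0.2972, 0.5016]
eef_rot: [3.142, 0.0, 2.893]
force: [0.1, 0.5, 0.4]
grip_width: 0.0005
```

```bash
python3 - <<'E'
from station import sensors
from h import *
np.set_printoptions(precision=4,suppress=True)
o=sensors.get_obs();print(o['time_s'],o['qpos'],o['ee_pos'],o['force'])
im=vision.camera('scene');cv2.imwrite('pics/s5.png',cv2.resize(im[0:200,50:300],None,fx=3,fy=3,interpolation=cv2.INTER_CUBIC))
im=vision.camera('wrist');cv2.imwrite('pics/w5.png',im)
im=vision.camera('top');cv2.imwrite('pics/t5.png',im)
for n,X in [('opp',(.539,-.298,.145)),('pb',(.4945,-.293,.165))]: print(n,proj('wrist',X))
E
```

```text
10.35 [-0.5632  0.4044  1.1602  0.0001  1.5768 -1.8849] [ 0.5393 -0.2972  0.5016] [0.1068 0.5435 0.376 ]
opp [177.5673 257.3073]
pb [140.358 251.292]
```

View pics/s5.png

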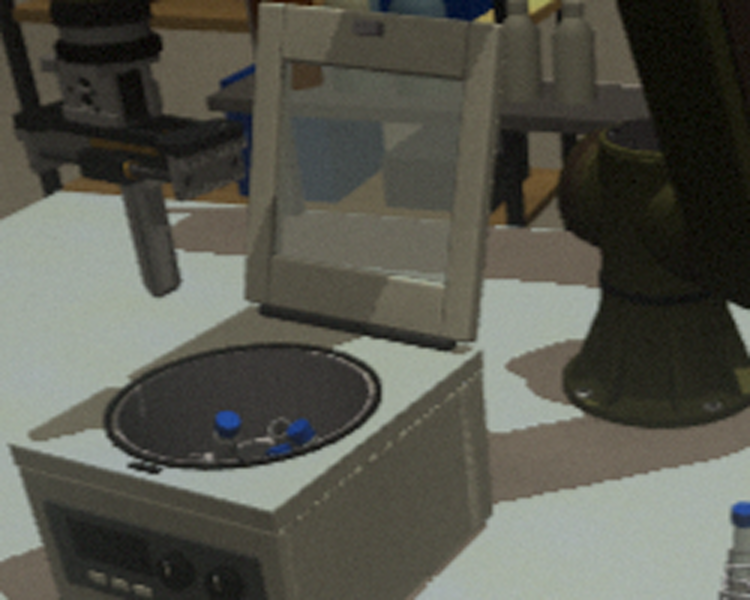

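View pics/w5.png

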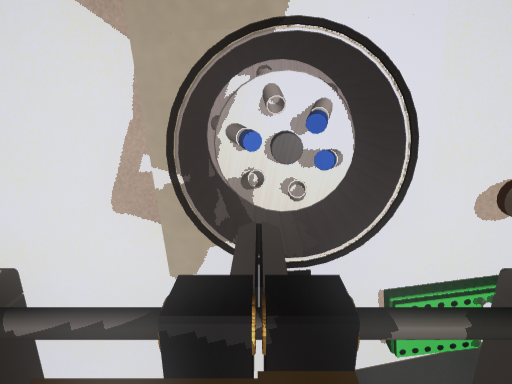

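View pics/t5.png

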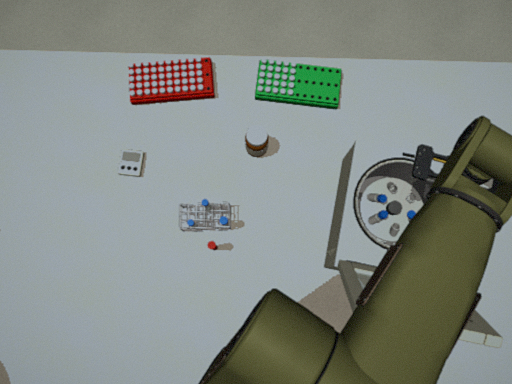

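```bash
python3 - <<'E'
from h import *
np.set_printoptions(precision=4,suppress=True)
for n,rc,z in [('opp',(179,252),.145),('sb',(189.5,297),.145),('sa',(103,276),.145),('nut',(147,287),.148),('pb',(140,251),.165),('lone',(121,317),.165),('pa',(160,325),.165)]: print(n,atz('wrist',rc,z))
s=cv2.imread('pics/scene0.png')
k=5;cr=cv2.resize(s[0:110,360:512],None,fx=k,fy=k,interpolation=cv2.INTER_CUBIC)
q1=1.254;u=np.array([np.cos(q1),np.sin(q1)]);n=np.array([-u[1],u[0]]);th=1.821
rw=np.sqrt(.55**2-.0366**2)
for W in (.07,.08,.09):
  P=[]
  for t in (.2,.284,.35,.45,rw):
    xy=t*u+.0366*n;z=.40407+W-(rw-t)*np.cos(th)/np.sin(th)
    P.append((t,z,proj('scene',(*xy,z)),proj('scene',(*xy,z-.065))))
  print(W);[print(p) for p in P]
cv2.imwrite('pics/s0r.png',cr)
lid=[proj('scene',X) for X in ((.264,-.089,.458),(.225,-.341,.458))];print(lid)
E
```

```text
opp [ 0.5391 -0.3043  0.145 ]
sb [ 0.564  -0.2571  0.145 ]
sa [ 0.4648 -0.2584  0.145 ]
nut [ 0.513  -0.2576  0.148 ]
pb [ 0.4941 -0.2932  0.165 ]
lone [ 0.4921 -0.2231  0.165 ]
pa [ 0.5337 -0.2227  0.165 ]
0.07
(0.2, np.float64(0.5632040495192422), array([-42.3021, 338.4406]), array([-17.0601, 336.2532]))
(0.284, np.float64(0.5417371031705818), array([-31.8996, 365.7743]), array([ -6.4522, 362.7129]))
(0.35, np.float64(0.5248702167537771), array([-23.4104, 388.0809]), array([  2.1948, 384.2814]))
(0.45, np.float64(0.49931432824346705), array([ -9.9832, 423.3624]), array([ 15.8532, 418.3502]))
(np.float64(0.5487808670134191), np.float64(0.47407), array([  3.9962, 460.0951]), array([ 30.0498, 453.7614]))
0.08
(0.2, np.float64(0.5732040495192422), array([-46.3233, 338.7891]), array([-20.8454, 336.5812]))
(0.284, np.float64(0.5517371031705818), array([-35.9566, 366.2624]), array([-10.2663, 363.1717]))
(0.35, np.float64(0.5348702167537771), array([-27.4949, 388.687 ]), array([ -1.6412, 384.8506]))
(0.45, np.float64(0.509314328243467), array([-14.1085, 424.1627]), array([ 11.9852, 419.1006]))
(np.float64(0.5487808670134191), np.float64(0.48407), array([ -0.1678, 461.1074]), array([ 26.1522, 454.709 ]))
0.09
(0.2, np.float64(0.5832040495192422), array([-50.3828, 339.1409]), array([-24.6656, 336.9123]))
(0.284, np.float64(0.5617371031705818), array([-40.0529, 366.7552]), array([-14.1162, 363.6349]))
(0.35, np.float64(0.5448702167537771), array([-31.6198, 389.299 ]), array([ -5.514 , 385.4253]))
(0.45, np.float64(0.519314328243467), array([-18.2757, 424.9711]), array([  8.0793, 419.8583]))
(np.float64(0.5487808670134191), np.float64(0.49407), array([ -4.3753, 462.1303]), array([ 22.2152, 455.6661]))
[array([ 10.3369, 216.6255]), array([  3.5077, 137.5921])]
```

View pics/s0r.png

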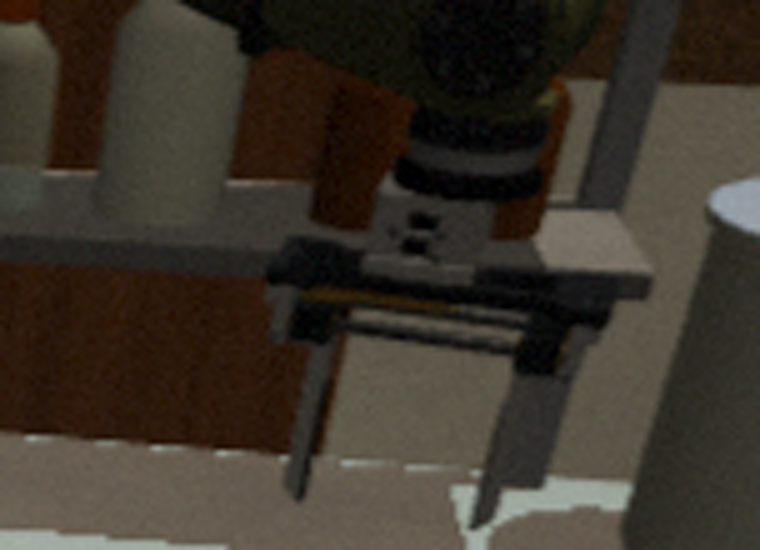

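The wrist view shows the empty mouth at (179, 252), between pair_cap_b at (140, 251) and side_place_b at (190, 297). The measurements average about (0.539, -0.301). The forearm's lower edge in the first scene picture agrees with a lid clearance of about 2 cm at the final height. I'll lower part way and check.

>>> arm_command:
  plan: [1, 0, -0.01, -0.02, 0, 1, 0, -0.01, -0.05, 0, 1, 0, -0.01, -0.08, 0, 1, 0, -0.01, -0.11, 0, 1, 0, -0.01, -0.14, 0, 1, 0, -0.01, -0.17, 0, 1, 0, -0.01, -0.2, 0, 1, 0, -0.01, -0.22, 0, 1, 0, -0.01, -0.22, 0, 1, 0, -0.01, -0.22, 0]

```text
time_s: 11.5
ee_pos: [0.5392, -0.3019, 0.4137]
eef_rot: [-3.141, 0.0, 2.892]
force: [-0.5, -0.3, 0.7]
grip_width: 0.0005
```

```bash
python3 - <<'E'
from station import sensors
from h import *
np.set_printoptions(precision=4,suppress=True)
o=sensors.get_obs();print(o['time_s'],o['qpos'],o['ee_pos'],o['force'])
im=vision.camera('scene');cv2.imwrite('pics/s6.png',cv2.resize(im[0:200,50:300],None,fx=3,fy=3,interpolation=cv2.INTER_CUBIC))
im=vision.camera('wrist');cv2.imwrite('pics/w6.png',im)
for n,X in [('opp',(.539,-.301,.145)),('pb',(.4945,-.293,.165))]: print(n,proj('wrist',X))
E
```

```text
11.5 [-0.5697  0.4471  1.2994 -0.      1.3946 -1.8907] [ 0.5392 -0.3019  0.4137] [-0.5298 -0.2993  0.7237]
opp [200.2262 258.8589]
pb [151.5377 254.6295]
```

View pics/s6.png

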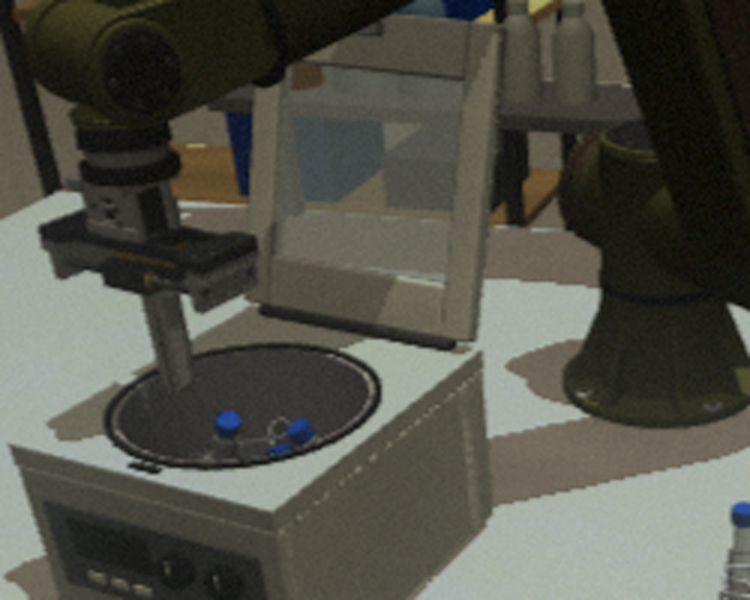

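View pics/w6.png

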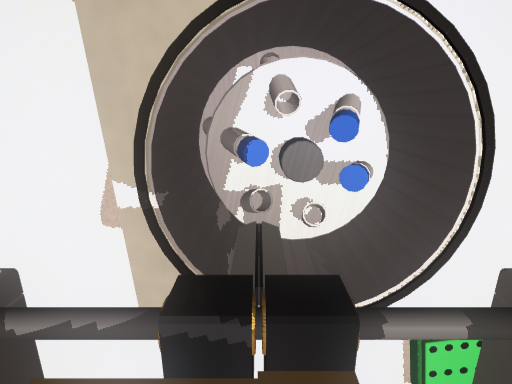

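```bash
python3 - <<'E'
from h import *
np.set_printoptions(precision=3,suppress=True)
def run(q1,th,z,r):
  u=np.array([np.cos(q1),np.sin(q1)]);n=np.array([-u[1],u[0]])
  for W in (.08,.09):
    for R in (.05,.065):
      print(W,R,[ (t,proj('scene',(*(t*u+.0366*n),z+W-(r-t)/np.tan(th)-R/np.sin(th)))) for t in (.284,.35,.4,.45,.5)])
run(-.5697,.4471+1.2994,.4137,np.sqrt(.5392**2+.3019**2-.0366**2))
E
```

```text
0.08 0.05 [(0.284, array([ -8.396, 204.177])), (0.35, array([ -0.079, 183.963])), (0.4, array([  6.537, 167.883])), (0.45, array([ 13.445, 151.094])), (0.5, array([ 20.664, 133.548]))]
0.08 0.065 [(0.284, array([ -2.155, 204.641])), (0.35, array([  6.27 , 184.599])), (0.4, array([ 12.968, 168.661])), (0.45, array([ 19.96 , 152.027])), (0.5, array([ 27.264, 134.649]))]
0.09 0.05 [(0.284, array([-12.546, 203.868])), (0.35, array([ -4.302, 183.54 ])), (0.4, array([  2.258, 167.365])), (0.45, array([  9.109, 150.473])), (0.5, array([ 16.27 , 132.814]))]
0.09 0.065 [(0.284, array([ -6.241, 204.337])), (0.35, array([  2.114, 184.182])), (0.4, array([  8.758, 168.152])), (0.45, array([ 15.695, 151.416])), (0.5, array([ 22.944, 133.928]))]
```

The scene picture shows the forearm's lower edge from (20, 150) to (2, 187), slightly above my model's line, so clearance at the final height should be about 2–2.5 cm. The mouth at (200, 259) in the wrist view is where I predicted it. I'll descend and dwell.

>>> arm_command:
  plan: [1, 0, 0, -0.01, 0, 1, 0, 0, -0.03, 0, 1, 0, 0, -0.05, 0, 1, 0, 0, -0.07, 0, 1, 0, 0, -0.085, 0, 1, 0, 0, -0.095, 0, 1, 0, 0, -0.098, 0, 1, 0, 0, -0.098, 0, 1, 0, 0, -0.098, 0, 1, 0, 0, -0.098, 0, 1, 0, 0, -0.098, 0, 1, 0, 0, -0.098, 0, 1, 0, 0, -0.098, 0, 1, 0, 0, -0.098, 0, 1, 0, 0, -0.098, 0, 1, 0, 0, -0.098, 0, 1, 0, 0, -0.098, 0, 1, 0, 0, -0.098, 0, 1, 0, 0, -0.098, 0, 1, 0, 0, -0.098, 0]

```text
time_s: 13.6
ee_pos: [0.5392, -0.3019, 0.3742]
eef_rot: [-3.142, -0.0, 2.892]
force: [0.1, -0.6, 1.2]
grip_width: 0.0005
```

>>> arm_command:
  plan: [1, 0, 0, 0, 0, 1, 0, 0, 0, 0, 1, 0, 0, 0, 0, 1, 0, 0, 0, 0, 1, 0, 0, 0, 0, 1, 0, 0, 0, 0, 1, 0, 0, 0, 0, 1, 0, 0, 0, 0, 1, 0, 0, 0, 0, 1, 0, 0, 0, 0, 1, 0, 0, 0, 0, 1, 0, 0, 0, 0, 1, 0, 0, 0, 0, 1, 0, 0, 0, 0, 1, 0, 0, 0, 0]

```text
time_s: 15.1
ee_pos: [0.5392, -0.3019, 0.3743]
eef_rot: [3.142, 0.0, 2.892]
force: [0.3, -0.7, -0.3]
grip_width: 0.0005
```

```bash
python3 - <<'E'
from station import sensors
from h import *
np.set_printoptions(precision=4,suppress=True)
o=sensors.get_obs();print(o['time_s'],o['qpos'],o['ee_pos'],o['force'])
im=vision.camera('scene');cv2.imwrite('pics/s7.png',cv2.resize(im[0:200,50:300],None,fx=3,fy=3,interpolation=cv2.INTER_CUBIC))
im=vision.camera('wrist');cv2.imwrite('pics/w7.png',im)
print(proj('wrist',(.539,-.301,.145)))
E
```

```text
15.1 [-0.5697  0.4755  1.3508  0.      1.3153 -1.8907] [ 0.5392 -0.3019  0.3743] [ 0.321  -0.7083 -0.3089]
[216.9291 258.8496]
```

View pics/s7.png

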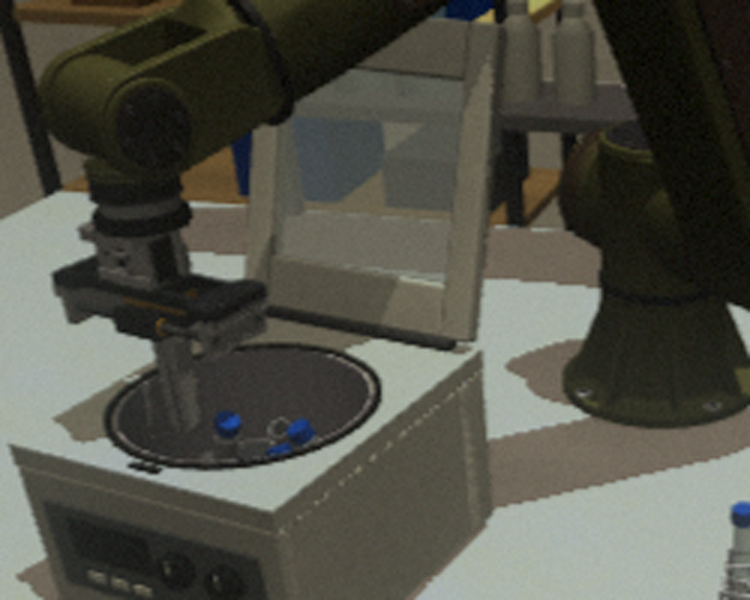

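View pics/w7.png

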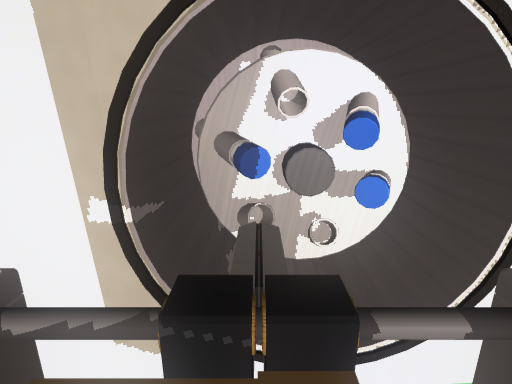

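The fingertips are right over the wanted mouth at about (215, 258) in the wrist view. The rotor hasn't moved, nothing is touched, and the dwell is over 2.8 s.

```bash
python3 -c "
from station import job,sensors
print(job.hand_in());o=sensors.get_obs();print(o['time_s'],o['ee_pos'],o['force'])"
```

```text
the job is handed in; nothing more can be done
None
the job is handed in; nothing more can be done
```

I pointed at both targets in order, handed the job in at about 15 s, and the arm is still pointing at the empty rotor place. No verdict came back.

- **First point:** I held the closed fingertips about 26 mm above the matching tube's cap for about 2.5 s. It has the widest blue cap, and its measured height was 124 mm; the red look-alike was left alone.
- **Second point:** I crossed high over the lid and held the fingertips about 30 mm above the empty place across from the unpartnered tube for about 2.9 s. The grasp point was 49 mm above the mouth.
- **Last checks:** The final wrist picture shows the fingertips over the wanted mouth, a few millimetres off at most, and the rotor's tubes where they stood. Wrist force stayed at about 1 N, which looks like noise. I did not measure the positions of the loose things again after the first point.
- **Disagreements:**
    - My estimates of the mouth's position differed by up to 9 mm in y (-0.295 to -0.304), so I aimed at -0.301.
    - In the top view, the network's best match for the matching tube was the red look-alike, so I chose the tube by cap width and height.
    - The centrifuge's front faces about +x in the pictures, not +y as the text says, which put the open lid between the arm and the rotor.
- **Lid clearance:** I worked out about 2 cm between forearm and lid from a kinematic fit and the scene pictures. The camera never showed that gap directly.

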